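# Put the impact sockets back on the carry rack in size order

## Robot

A 6-joint arm with a two-finger parallel gripper is mounted at the origin on the work surface. World frame = base frame: x ahead of the robot, y to its left, z up, the work surface at z = 0. Lengths are in m, angles in degrees, forces in N, time in s.
With the tool pointing down it reaches from about 0.35 to 0.875 m from the base axis. Payload 4.2 kg.
Tool frame: the origin (TCP) lies on the centre line of the jaws, within the pads' length; the fingertips stand 11 mm ahead of it and the grasp point (between the pads) lies 8 mm behind it; y points along the fingers, z is the direction in which the jaws open and shut, and the axes are right-handed (so a half turn about y gives the same grasp; the last joint's range is limited). The gripper opens to 87 mm and grips with 3 to 60 N. Pads are 19 mm wide; open, the fingers measure 117 mm over their backs; the gripper's body (75 mm by 190 mm) begins 51 mm behind the grasp point.
Start: joints at [-52.047, 22.042, 0.453, 0, -68.411, -14.817], TCP at [0.246, -0.575, 0.234] pointing down, gripper open.
Joint ranges: [-179.83, 179.83], [-69.29, 118.12], [-61.27, 80.66], [-181.25, 117.63], [-171.15, -9.14], [-177.46, 177.46]. Speed limits (degrees/s): [159.86, 159.86, 180, 180, 180, 180].

## Interface

Orientations are given as a 3x3 rotation matrix whose columns are the frame's x, y, z axes.
In Python, from station import r, optics gives the robot as it stands. The module is installed in compiled form; this text tells all that it offers.
- The arm moves only by the tool step_arm, never from a script. Its argument "moves" is a list that holds one entry, the list of rows, each a list of 7 numbers: the turn, a rotation vector about the tool's x, y, z in rad, then the shift along the tool's x, y, z in cm, then the opening in per cent of the stroke, from 0 (shut) to 100 (fully open). A call has exactly 5 rows; each row is the pose to reach, as a shift and turn from the pose commanded when the call began, along the tool's axes at that moment; what a row does not reach only later rows make up. A row lasts 1/12 s, in which the tool goes at most 41.7 mm and 7.16 degrees, less where a joint would pass 70% of its speed; a pose out of reach is approached as far as the arm can. A call with a gripper value outside its range is refused whole. The fingers move at their own pace and stop on an object; the grip force is fixed at half the most. Time passes only in rows, so rows that repeat a pose let the fingers close, or fill a call up. It gives the time, the measured TCP pose, the force and the opening at its end, in the units of the state.
- r.sense(): the state, without advancing time (a new reading comes with each control period).
- optics.capture(name): name is "side" or "top" or "wrist"; returns a dict with "image" (400x640x3 uint8, red, green, blue), "fov_y" (degrees; the focal length in pixels is half the picture's height over the tangent of half this angle, whatever the lens; pixels are square), "cx", "cy" (the principal point, pixels), "cam_to_world" (4x4, takes a point from camera to world coordinates). Camera axes: x right, y down, z forward; pixel columns grow to the right and rows downward; lengths in m; the calibration is good to about 2 mm. A picture is of the moment at which its call begins. There is no depth.
- r.finish_job(): hands the job in, once; it reports no verdict.
The state is a dict: "time_s": time; "joints": joint angles; "joint_velocities": joint speeds; "effort": joint torques, N m; "tcp_pos": TCP position; "ee_rot": TCP orientation; "wrist_force": force on the tool from outside, world axes, zero at the start; "moment": the same for the moment, N m; "gripper_width": opening from 0.0 (shut) to 1.0 (fully open).
Only numpy, scipy, OpenCV 4.12 (cv2) and the standard library are available. Lean on these libraries where they do the work, as an engineer would, in place of code of your own. Each camera call takes 0.05 s, during which the arm holds its last target.

## Task

Move the four colour-banded impact sockets from the drying rack to the carry rack so that they stand in size order, the largest on the peg next to the red handle and the smallest on the far peg. Lower each one mouth down over its peg until it rests on the rack, without dropping it or tipping any over. Leave the bright steel extension piece standing on the drying rack.

Things in the scene. Friction and masses are not known exactly. Their poses are not given: they have to be found in the camera images.
- socket_blue_mid (a point): Centre (half-way up, on the axis) of the smallest of the four loose impact sockets: upright dark steel cylinder with a blue sleeve and a blue ring round its top face, 38 mm outside diameter, 52 mm tall, closed flat top with a square drive hole, open mouth at the bottom 24 mm wide and 38 mm deep. It stands mouth down over a peg of the drying rack. z up.
- socket_green_mid (a point): Centre (half-way up, on the axis) of the third largest of the four loose impact sockets: upright dark steel cylinder with a green sleeve and a green ring round its top face, 43 mm outside diameter, 54 mm tall, closed flat top with a square drive hole, open mouth at the bottom 27 mm wide and 38 mm deep. It stands mouth down over a peg of the drying rack. z up.
- socket_yellow_mid (a point): Centre (half-way up, on the axis) of the second largest of the four loose impact sockets: upright dark steel cylinder with a yellow sleeve and a yellow ring round its top face, 48 mm outside diameter, 56 mm tall, closed flat top with a square drive hole, open mouth at the bottom 30 mm wide and 38 mm deep. It stands mouth down over a peg of the drying rack. z up.
- socket_red_mid (a point): Centre (half-way up, on the axis) of the largest of the four loose impact sockets: upright dark steel cylinder with a red sleeve and a red ring round its top face, 54 mm outside diameter, 58 mm tall, closed flat top with a square drive hole, open mouth at the bottom 36 mm wide and 38 mm deep. It stands mouth down over a peg of the drying rack. z up.
- peg_a: One of the four identical upright steel pegs of the carry rack, 8 mm diameter, 30 mm tall, in one row 65 mm apart, empty at the start; the four names follow no order along the row. Origin at the peg's foot on the axis, level with the rack's flat deck, which is 12 mm above the bench; a socket on the peg rests on that deck. z up, x across the row, y along the row. The carry rack is a dark steel bar 80 mm wide and 320 mm long with two yellow edge stripes; it does not move.
- peg_b: One of the four identical upright steel pegs of the carry rack, 8 mm diameter, 30 mm tall, in one row 65 mm apart, empty at the start; the four names follow no order along the row. Origin at the peg's foot on the axis, level with the rack's flat deck, which is 12 mm above the bench; a socket on the peg rests on that deck. z up, x across the row, y along the row. The carry rack is a dark steel bar 80 mm wide and 320 mm long with two yellow edge stripes; it does not move.
- peg_c: One of the four identical upright steel pegs of the carry rack, 8 mm diameter, 30 mm tall, in one row 65 mm apart, empty at the start; the four names follow no order along the row. Origin at the peg's foot on the axis, level with the rack's flat deck, which is 12 mm above the bench; a socket on the peg rests on that deck. z up, x across the row, y along the row. The carry rack is a dark steel bar 80 mm wide and 320 mm long with two yellow edge stripes; it does not move.
- peg_d: One of the four identical upright steel pegs of the carry rack, 8 mm diameter, 30 mm tall, in one row 65 mm apart, empty at the start; the four names follow no order along the row. Origin at the peg's foot on the axis, level with the rack's flat deck, which is 12 mm above the bench; a socket on the peg rests on that deck. z up, x across the row, y along the row. The carry rack is a dark steel bar 80 mm wide and 320 mm long with two yellow edge stripes; it does not move.
- red_handle: Red carrying handle fixed at one end of the carry rack, in line with its pegs: a red loop 66 mm wide standing across the row, 59 mm tall above the deck, on a red foot 16 mm thick. It may be at either end. Origin under its centre, on the deck, 52.5 mm from the nearest peg; the other pegs follow at 117.5, 182.5 and 247.5 mm. The opposite end has only a low dark end strip.
- extension_mid (a point): Centre (half-way up) of a bright steel extension piece, 32 mm diameter at the foot, 74 mm tall, narrowing to a 19 mm square stub at the top. It is loose and stands on one of the five pegs (30 mm tall, 65 mm apart) of the drying rack, the bright sheet-metal tray 75 mm wide and 330 mm long, deck 12 mm above the bench, in the same row as the sockets. It stays there.

How it is judged:
By the outcome, as a careful person would: the job done as asked, in the order asked, and still so for the second after the job is handed in, with the robot touching nothing.
It also fails if it takes over 86 s, if anything falls off the work surface, if the arm or the gripper's body presses on something with over 40 N, if the wrist force passes 120 N, or if a joint passes its speed limit or range.

## Working session

There is one attempt and no reset: what is moved stays moved. The work goes in short steps, Python scripts to look and compute and a tool call to move; the robot and the scene stay as the last step left them, time stands still between calls to the robot, and variables do not carry over. Pictures are saved under pics/ and viewed, and the job is handed in when it is done.

Besides the shell and the picture viewer there is one more tool, called as name(argument=value, ...) on one line, values as JSON. step_arm: Moves the arm, as the interface text tells. Its arguments: {"type":"object","properties":{"moves":{"type":"array"}},"required":["moves"]}

```bash
ls; mkdir -p pics
python3 - <<'E'
from station import r, optics
import cv2
s=r.sense(); print(s['time_s'],s['tcp_pos'],s['ee_rot'],s['gripper_width'],s['wrist_force'])
for n in ['top','side','wrist']:
    c=optics.capture(n); cv2.imwrite(f'pics/{n}0.png',c['image'][:,:,::-1]); print(n,c['fov_y'],c['cx'],c['cy'],c['cam_to_world'])
E
```

```text
pics
0.0 [ 0.24534141 -0.57418978  0.23243512] [[ 9.19651020e-01 -9.87383994e-04 -3.92735314e-01]
 [ 3.92736539e-01  2.02554074e-03  9.19648796e-01]
 [-1.12545122e-04 -9.99997461e-01  2.25057238e-03]] 1.0002284609149772 [0.18277105 0.15444311 0.28699344]
top 45.448316926131795 318.38476901331984 203.2257706495233 [[-0.01093565 -0.99404684  0.10840333  0.47039615]
 [-0.99907491  0.00635275 -0.04253191  0.01767055]
 [ 0.04159005 -0.10876816 -0.99319674  0.82360217]
 [ 0.          0.          0.          1.        ]]
side 43.74836999484816 313.16092942039097 201.12301840970622 [[-0.83279407 -0.32336011  0.44932424  0.20166656]
 [-0.5534115   0.46610625 -0.6902758   0.58038564]
 [ 0.01377482 -0.82351879 -0.56712172  0.52412657]
 [ 0.          0.          0.          1.        ]]
wrist 71.51290166786373 328.2469483101259 202.0625219379592 [[-0.39290131  0.87830633  0.2724088   0.16986556]
 [ 0.91957727  0.374462    0.11897842 -0.60608401]
 [ 0.00249275  0.29724772 -0.95479714  0.38324327]
 [ 0.          0.          0.          1.        ]]
```

View pics/top0.png

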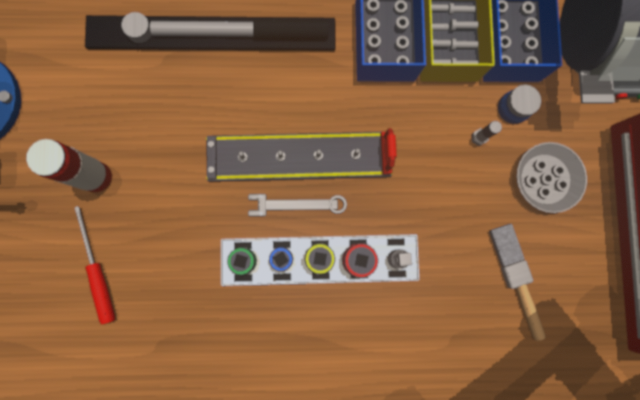

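View pics/side0.png

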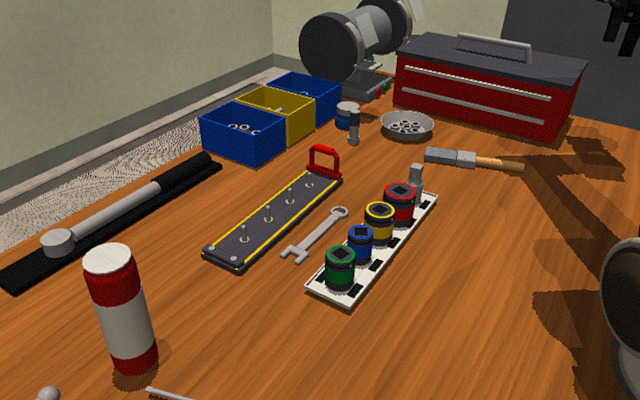

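View pics/wrist0.png

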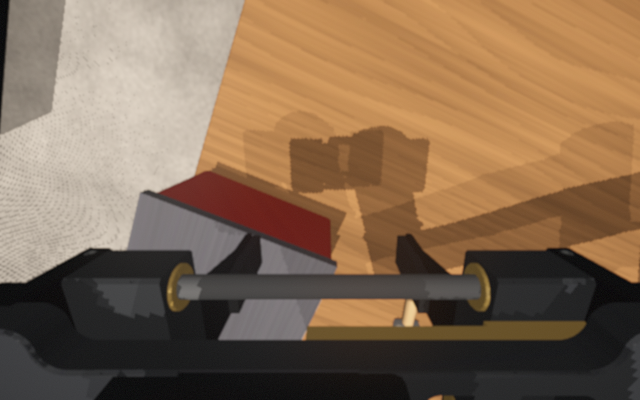

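The top view shows the carry rack (pegs about (242,156), (280,155), (318,154), (356,154); handle at (390,150), the -y end). The drying rack row is green (240,261), blue (281,260), yellow (320,259), red (361,261), then the extension (400,259).

```bash
cat > h.py <<'E'
import numpy as np, cv2
from station import r, optics
def ray(c,u,v):
    f=200/np.tan(np.radians(c['fov_y'])/2); M=np.array(c['cam_to_world'])
    return M[:3,3], M[:3,:3]@np.array([(u-c['cx'])/f,(v-c['cy'])/f,1.])
def onz(c,u,v,z):
    o,d=ray(c,u,v); return (o+d*(z-o[2])/d[2])
HT={'red':.070,'yellow':.068,'green':.066,'blue':.064}
def cmask(img,k):
    h=cv2.cvtColor(img,cv2.COLOR_RGB2HSV)
    R={'red':[(0,8),(172,180)],'yellow':[(22,38)],'green':[(45,85)],'blue':[(100,125)]}[k]
    m=0
    for a,b in R: m=m|cv2.inRange(h,(a,120,50),(b,255,255))
    return m
E
python3 - <<'E'
from h import *
c=optics.capture('top'); im=c['image']
for k in HT:
    m=cmask(im,k); m[:225]=0; m[300:]=0; m[:,:215]=0; m[:,425:]=0
    p=cv2.findNonZero(m); (x,y),rad=cv2.minEnclosingCircle(p); 
    print(k,x,y,rad,onz(c,x,y,HT[k]).round(4))
g=cv2.cvtColor(im,cv2.COLOR_RGB2GRAY)
cv2.imwrite('pics/crop.png',cv2.resize(im[120:300,200:430,::-1],None,fx=3.4,fy=3.3,interpolation=cv2.INTER_CUBIC))
m=cmask(im,'yellow');m[:120]=0;m[200:]=0;m[:,:190]=0;m[:,410:]=0
b=cv2.boundingRect(m);print(b)
print(cv2.minAreaRect(cv2.findNonZero(m)))
for u,v in [(242,156),(280,155.5),(318,154.5),(356,154)]: print(onz(c,u,v,.042).round(4))
m=cmask(im,'red');m[:120]=0;m[200:]=0;m[:,:370]=0;m[:,410:]=0
mm=cv2.boundingRect(m);print('handle',mm)
E
```

```text
red 359.9090881347656 259.9090881347656 16.87714958190918 [ 0.4625 -0.079   0.07  ]
yellow 319.7727355957031 258.5 15.103734016418457 [ 0.4654 -0.0159  0.068 ]
green 240.17857360839844 261.0 12.19625473022461 [0.4629 0.1088 0.066 ]
blue 280.1253967285156 258.6726379394531 11.120949745178223 [0.4658 0.0465 0.064 ]
(216, 132, 166, 47)
((298.0653076171875, 155.37350463867188), (43.375160217285156, 165.11647033691406), 88.69805145263672)
[0.6351 0.1098 0.042 ]
[0.6358 0.0471 0.042 ]
[ 0.6374 -0.0161  0.042 ]
[ 0.6381 -0.0797  0.042 ]
handle (381, 128, 16, 47)
```

View pics/crop.png

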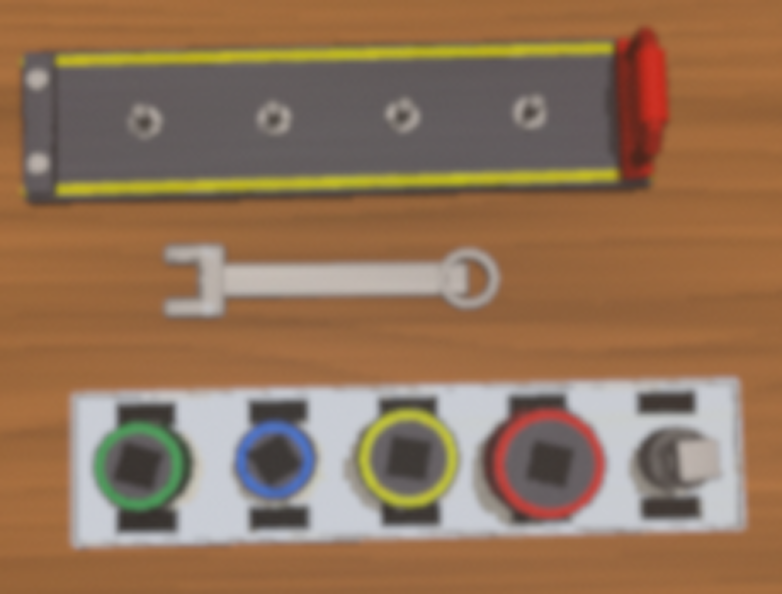

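Run:
```python
from h import *
c=optics.capture('side'); im=c['image']
cv2.imwrite('pics/scrop.png',cv2.resize(im[140:310,195:445,::-1],None,fx=3.2,fy=3.2,interpolation=cv2.INTER_CUBIC))
# predicted positions from top view, drawn numerically
f=200/np.tan(np.radians(c['fov_y'])/2); M=np.array(c['cam_to_world'])
def proj(p):
    q=M[:3,:3].T@(np.array(p)-M[:3,3]); return (q[0]/q[2]*f+c['cx'],q[1]/q[2]*f+c['cy'])
for n,p in dict(p1=(.6351,.1098,.042),p4=(.6381,-.0797,.042),p1foot=(.6351,.113,.012),p4foot=(.638,-.082,.012),red=(.4625,-.079,.07),yel=(.4654,-.0159,.068),green=(.4629,.1088,.066),blue=(.4658,.0465,.064)).items():
    u,v=proj(p); print(n,u,v,'crop',(u-195)*3.2,(v-140)*3.2)
```

```text
p1 245.83459781937853 224.7068469652982 crop 162.6707130220113 271.06191028895427
p4 310.5755683950156 173.25510149962514 crop 369.84181886404986 106.41632479880046
p1foot 245.72155224338726 240.42987636706712 crop 162.30896717883925 321.3756043746148
p4foot 311.12412444750333 186.29559971489522 crop 371.59719823201067 148.1459190876647
red 398.06026053918464 190.49517920494173 crop 649.7928337253909 161.58457345581357
yel 378.8891014714389 208.96413533349605 crop 588.4451247086045 220.68523306718737
green 339.4733714282867 252.8696018035314 crop 462.3147885705175 361.1827257713005
blue 359.20577954331026 230.8635537753508 crop 525.4584945385928 290.76337208112255
```

View pics/scrop.png

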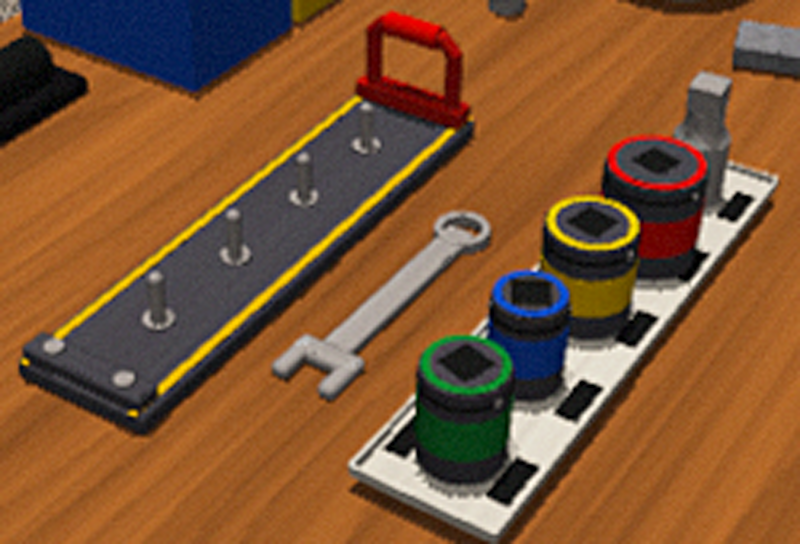

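Run:
```python
from h import *
t=optics.capture('top'); s=optics.capture('side')
T=[(242.6,156.7),(280.6,155.8),(318.5,154.8),(355.9,153.9)]
S=[(158,317),(235,255),(304,197),(366,145)]
for a,b in zip(T,S):
    print(onz(t,*a,.013).round(4), onz(s,195+b[0]/3.2,140+b[1]/3.2,.013).round(4))
print()
for k,b in dict(red=(655,162),yellow=(591,222),blue=(530,294),green=(465,364)).items():
    print(k,onz(s,195+b[0]/3.2,140+b[1]/3.2,HT[k]).round(4))
x=r.sense();print(x['time_s'],x['tcp_pos'],x['wrist_force'])
```

```text
[0.64   0.1122 0.013 ] [0.6383 0.1124 0.013 ]
[0.6414 0.0472 0.013 ] [0.6386 0.0486 0.013 ]
[ 0.6431 -0.0182  0.013 ] [ 0.6402 -0.0167  0.013 ]
[ 0.6445 -0.0831  0.013 ] [ 0.6418 -0.0817  0.013 ]

red [ 0.4601 -0.0802  0.07  ]
yellow [ 0.4638 -0.0156  0.068 ]
blue [0.4628 0.0474 0.064 ]
green [0.4609 0.1098 0.066 ]
0.35 [ 0.24555972 -0.57459799  0.23327695] [ 0.29773212 -0.57590756 -0.38574543]
```

step_arm(moves=[[[0, -0.11, 0, 2.6, 0.2, 2.47, 100], [0, -0.22, 0, 5.2, 0.4, 4.94, 100], [0, -0.33, 0, 7.8, 0.6, 7.41, 100], [0, -0.44, 0, 10.4, 0.8, 9.88, 100], [0, -0.55, 0, 13.0, 1.0, 12.35, 100]]])

```text
time_s: 0.77
tcp_pos: [0.3169, -0.4086, 0.2235]
ee_rot: [[0.575, 0.0, -0.818], [0.818, -0.0, 0.575], [0.0, -1.0, -0.0]]
wrist_force: [1.0, 0.3, 0.4]
gripper_width: 0.999
```

```bash
cat >> h.py <<'E'
def to(target, ang=90.):
    s=r.sense(); R=np.array(s['ee_rot']); p=np.array(s['tcp_pos'])
    a=np.degrees(np.arctan2(R[1,0],R[0,0]))
    print('t',round(s['time_s'],2),'p',p.round(4),'ang',a.round(2),'F',np.array(s['wrist_force']).round(1),'g',round(s['gripper_width'],3))
    print('shift cm tool',(100*R.T@(np.array(target)-p)).round(2),'turn y',-np.radians(ang-a).round(3), 'tilt', R[:2,1].round(4))
E
python3 -c "
from h import *
to((.461,-.08,.2))"
```

```text
t 0.77 p [ 0.3169 -0.4086  0.2235] ang 54.93 F [1.  0.3 0.4] g 0.999
shift cm tool [35.18  2.35  7.09] turn y -0.612 tilt [ 0.0002 -0.0001]
```

step_arm(moves=[[[0, -0.1, 0, 3.5, 0.2, 0.7, 100], [0, -0.2, 0, 7.0, 0.4, 1.4, 100], [0, -0.3, 0, 10.5, 0.6, 2.1, 100], [0, -0.4, 0, 14.0, 0.8, 2.8, 100], [0, -0.5, 0, 17.5, 1.0, 3.5, 100]]])

```text
time_s: 1.18
tcp_pos: [0.3897, -0.2455, 0.2138]
ee_rot: [[0.112, 0.001, -0.994], [0.994, -0.0, 0.112], [-0.0, -1.0, -0.001]]
wrist_force: [0.6, -0.1, 0.3]
gripper_width: 0.995
```

```bash
python3 -c "
from h import *
to((.461,-.08,.2))"
```

```text
t 1.18 p [ 0.3897 -0.2455  0.2138] ang 83.57 F [ 0.6 -0.1  0.3] g 0.995
shift cm tool [17.24  1.38 -5.23] turn y -0.112 tilt [ 0.0009 -0.0002]
```

step_arm(moves=[[[0, -0.025, 0, 3.44, 1.2, -1.05, 100], [0, -0.05, 0, 6.88, 2.4, -2.1, 100], [0, -0.075, 0, 10.32, 3.6, -3.15, 100], [0, -0.1, 0, 13.76, 4.8, -4.2, 100], [0, -0.11, 0, 17.2, 6.0, -5.2, 100]]])

```text
time_s: 1.6
tcp_pos: [0.4616, -0.0805, 0.1535]
ee_rot: [[0.006, 0.001, -1.0], [1.0, 0.0, 0.006], [0.0, -1.0, -0.001]]
wrist_force: [1.6, -1.0, -0.1]
gripper_width: 1.004
```

```bash
python3 -c "
from h import *
to((.461,-.08,.045))
c=optics.capture('wrist'); cv2.imwrite('pics/w1.png',c['image'][:,:,::-1])
c=optics.capture('top'); cv2.imwrite('pics/t1.png',c['image'][:,:,::-1])
to((.461,-.08,.037))
"
```

```text
t 1.6 p [ 0.4616 -0.0805  0.1535] ang 89.67 F [ 1.6 -1.  -0.1] g 1.004
shift cm tool [ 0.05 10.85  0.07] turn y -0.006 tilt [0.0012 0.0001]
t 1.7 p [ 0.462  -0.0789  0.1521] ang 89.94 F [ 0.  -0.1 -0.2] g 1.003
shift cm tool [-0.11 11.51  0.08] turn y -0.001 tilt [-0.0018  0.    ]
```

View pics/w1.png

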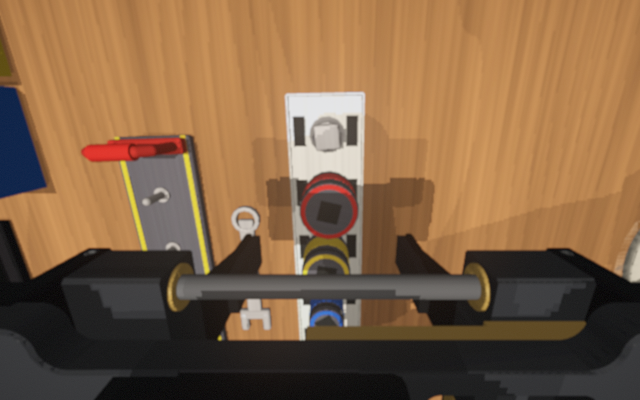

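View pics/t1.png

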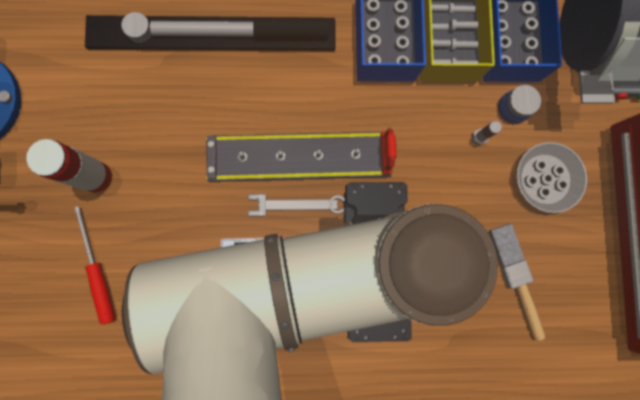

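```bash
python3 -c "
from h import *
c=optics.capture('wrist')
print(onz(c,329,204,.07).round(4), onz(c,160,196,.013), onz(c,324,260,.068))
to((.461,-.08,.040))
"
```

```text
[ 0.461  -0.0859  0.07  ] [ 0.64384053 -0.07707293  0.013     ] [ 0.46571743 -0.0295314   0.068     ]
t 1.75 p [ 0.4614 -0.0804  0.1528] ang 89.84 F [ 0.1  0.4 -0.6] g 1.002
shift cm tool [ 0.04 11.28  0.02] turn y -0.003 tilt [-0.0017 -0.0003]
```

step_arm(moves=[[[0, 0, 0, 0, 3.0, 0, 100], [0, 0, 0, -0.1, 6.0, 0, 100], [0, 0, 0, -0.1, 8.5, 0, 100], [0, 0, 0, -0.1, 10.3, 0, 100], [0, 0, 0, -0.1, 11.3, 0, 100]]])

```text
time_s: 2.17
tcp_pos: [0.4595, -0.0844, 0.0388]
ee_rot: [[0.009, -0.003, -1.0], [1.0, -0.0, 0.009], [-0.0, -1.0, 0.003]]
wrist_force: [-0.0, 0.3, -0.1]
gripper_width: 1.001
```

step_arm(moves=[[[0, 0, 0, 0, 0, 0, 100], [0, 0, 0, 0, 0, 0, 55], [0, 0, 0, 0, 0, 0, 30], [0, 0, 0, 0, 0, 0, 30], [0, 0, 0, 0, 0, 0, 30]]])

```text
time_s: 2.58
tcp_pos: [0.4617, -0.0834, 0.0416]
ee_rot: [[0.007, 0.002, -1.0], [1.0, 0.0, 0.007], [0.0, -1.0, -0.002]]
wrist_force: [-1.0, 0.1, -0.1]
gripper_width: 0.779
```

step_arm(moves=[[[0, 0, 0, 0, 0, 0, 30], [0, 0, 0, 0, 0, 0, 30], [0, 0, 0, 0, 0, 0, 30], [0, 0, 0, 0, 0, 0, 30], [0, 0, 0, 0, 0, 0, 30]]])

```text
time_s: 3.0
tcp_pos: [0.4614, -0.0833, 0.0411]
ee_rot: [[0.007, 0.001, -1.0], [1.0, -0.0, 0.007], [0.0, -1.0, -0.001]]
wrist_force: [-0.2, -0.1, 5.7]
gripper_width: 0.619
```

```bash
python3 -c "
from h import *
to((.461,-.08,.040))
for n in ['wrist','side']:
  c=optics.capture(n); cv2.imwrite('pics/%s2.png'%n,c['image'][:,:,::-1])
"
```

```text
t 3.0 p [ 0.4614 -0.0833  0.0411] ang 89.61 F [-0.2 -0.1  5.7] g 0.619
shift cm tool [0.33 0.11 0.04] turn y -0.007 tilt [ 0.0009 -0.    ]
```

View pics/side2.png

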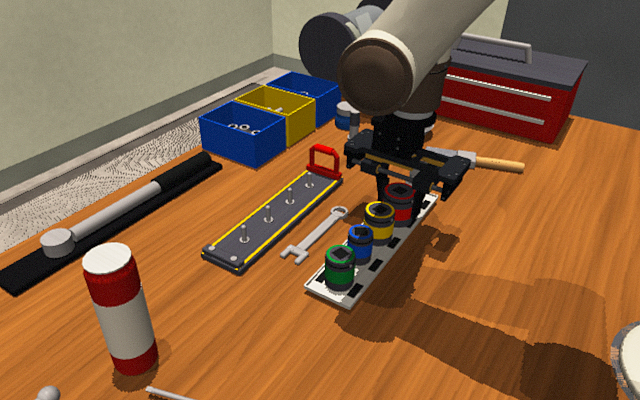

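Gripped at an opening of 53.9 mm, which matches red's 54 mm. Next is the lift.

step_arm(moves=[[[0, 0, 0, 0, -1.0, 0, 30], [0, 0, 0, 0, -2.5, 0, 30], [0, 0, 0, 0, -4.5, 0, 30], [0, 0, 0, 0, -6.5, -0.5, 30], [0, 0, 0, 0, -8.0, -2.5, 30]]])

```text
time_s: 3.52
tcp_pos: [0.4821, -0.0835, 0.1204]
ee_rot: [[0.008, -0.006, -1.0], [1.0, 0.001, 0.008], [0.001, -1.0, 0.006]]
wrist_force: [0.5, -0.1, -5.5]
gripper_width: 0.617
```

step_arm(moves=[[[0, 0, 0, 0, 0, -3.0, 30], [0, 0, 0, 0, 0, -6.5, 30], [0, 0, 0, 0, 0, -10.0, 30], [0, 0, 0, 0, 0, -13.5, 30], [0, 0, 0, 0, 0, -15.5, 30]]])

```text
time_s: 3.93
tcp_pos: [0.6435, -0.0844, 0.1184]
ee_rot: [[0.007, -0.001, -1.0], [1.0, 0.0, 0.007], [0.0, -1.0, 0.001]]
wrist_force: [0.0, 0.2, -4.4]
gripper_width: 0.623
```

```bash
python3 -c "
from h import *
for n in ['wrist','side']:
  c=optics.capture(n); cv2.imwrite('pics/%s3.png'%n,c['image'][:,:,::-1])
to((.643,-.0825,.040))
"
```

```text
t 4.03 p [ 0.6431 -0.0844  0.1177] ang 89.58 F [-0.6 -0.5 -4.8] g 0.618
shift cm tool [0.18 7.77 0.  ] turn y -0.007 tilt [-0.0015  0.0002]
```

View pics/side3.png

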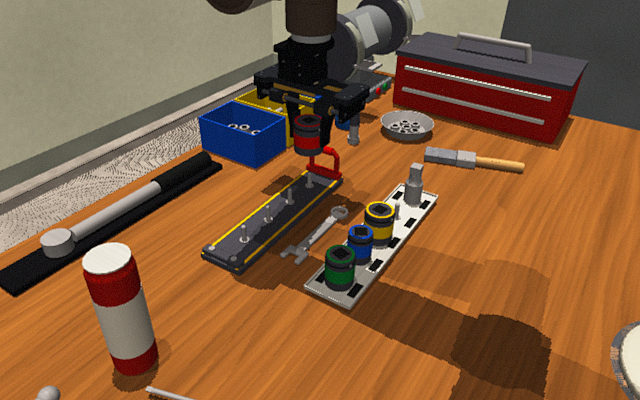

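View pics/wrist3.png

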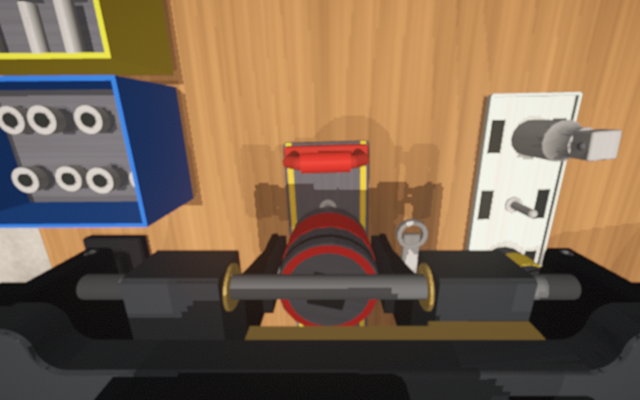

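step_arm(moves=[[[0, 0, 0, 0.1, 2.0, 0, 30], [0, 0, 0, 0.2, 4.0, 0, 30], [0, 0, 0, 0.2, 5.7, 0, 30], [0, 0, 0, 0.2, 6.8, 0, 30], [0, 0, 0, 0.2, 7.3, 0, 30]]])

```text
time_s: 4.45
tcp_pos: [0.6382, -0.0826, 0.0443]
ee_rot: [[0.008, -0.007, -1.0], [1.0, 0.0, 0.008], [-0.0, -1.0, 0.007]]
wrist_force: [-0.0, 0.4, -3.5]
gripper_width: 0.614
```

step_arm(moves=[[[0, 0, 0, 0, 0.1, 0, 30], [0, 0, 0, 0, 0.2, 0, 30], [0, 0, 0, 0, 0.3, 0, 30], [0, 0, 0, 0, 0.35, 0, 30], [0, 0, 0, 0, 0.35, 0, 30]]])

```text
time_s: 4.87
tcp_pos: [0.6414, -0.0826, 0.0449]
ee_rot: [[0.007, 0.001, -1.0], [1.0, 0.0, 0.007], [0.0, -1.0, -0.001]]
wrist_force: [-0.6, 0.2, -3.5]
gripper_width: 0.618
```

```bash
python3 -c "
from h import *
for n in ['side']:
  c=optics.capture(n); cv2.imwrite('pics/%s4.png'%n,cv2.resize(c['image'][100:300,200:450,::-1],None,fx=3,fy=3))
to((.643,-.0825,.040))
"
```

```text
t 4.92 p [ 0.6414 -0.0826  0.0448] ang 89.6 F [ 0.3  0.4 -4.3] g 0.615
shift cm tool [ 0.01  0.48 -0.16] turn y -0.007 tilt [0.0013 0.0001]
```

View pics/side4.png

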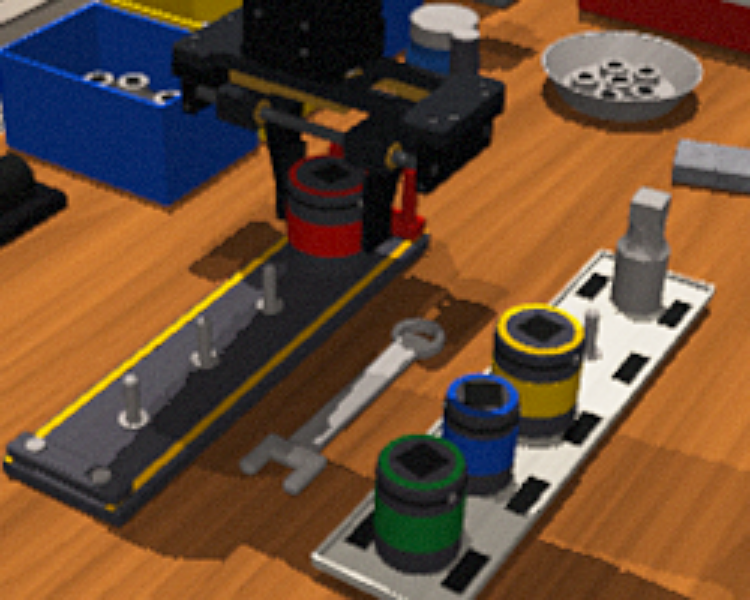

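step_arm(moves=[[[0, 0, 0, 0, 0.08, 0, 30], [0, 0, 0, 0, 0.16, 0, 30], [0, 0, 0, 0, 0.24, 0, 30], [0, 0, 0, 0, 0.3, 0, 30], [0, 0, 0, 0, 0.3, 0, 30]]])

```text
time_s: 5.33
tcp_pos: [0.641, -0.0826, 0.0412]
ee_rot: [[0.007, -0.0, -1.0], [1.0, -0.0, 0.007], [-0.0, -1.0, 0.0]]
wrist_force: [-0.7, -0.1, -1.5]
gripper_width: 0.62
```

```bash
python3 -c "
from h import *
to((.643,-.0825,.040))
"
```

```text
t 5.33 p [ 0.641  -0.0826  0.0412] ang 89.6 F [-0.7 -0.1 -1.5] g 0.62
shift cm tool [ 0.01  0.12 -0.2 ] turn y -0.007 tilt [-0.0001 -0.0001]
```

step_arm(moves=[[[0, 0, 0, 0, 0.04, 0, 30], [0, 0, 0, 0, 0.08, 0, 30], [0, 0, 0, 0, 0.08, 0, 30], [0, 0, 0, 0, 0.08, 0, 30], [0, 0, 0, 0, 0.08, 0, 30]]])

```text
time_s: 5.75
tcp_pos: [0.641, -0.0826, 0.0411]
ee_rot: [[0.007, 0.0, -1.0], [1.0, -0.0, 0.007], [-0.0, -1.0, -0.0]]
wrist_force: [-4.5, 0.6, 5.2]
gripper_width: 0.617
```

Contact at z = 0.041, with the force reversed to +5 N. Now I release it.

step_arm(moves=[[[0, 0, 0, 0, 0, 0, 66], [0, 0, 0, 0, 0, 0, 75], [0, 0, 0, 0, 0, 0, 90], [0, 0, 0, 0, 0, 0, 100], [0, 0, 0, 0, 0, 0, 100]]])

```text
time_s: 6.17
tcp_pos: [0.6414, -0.0826, 0.04]
ee_rot: [[0.007, 0.001, -1.0], [1.0, 0.0, 0.007], [0.0, -1.0, -0.001]]
wrist_force: [-0.6, 0.8, -0.2]
gripper_width: 0.877
```

step_arm(moves=[[[0, 0, 0, 0, -0.5, 0, 100], [0, 0, 0, 0, -2.0, 0, 100], [0, 0, 0, 0, -5.0, 0, 100], [0, 0, 0, 0, -8.0, 0, 100], [0, 0, 0, 0, -10.0, 0, 100]]])

```text
time_s: 6.58
tcp_pos: [0.6424, -0.0827, 0.1436]
ee_rot: [[0.006, 0.004, -1.0], [1.0, -0.001, 0.006], [-0.001, -1.0, -0.004]]
wrist_force: [0.0, -0.3, 0.7]
gripper_width: 0.994
```

```bash
python3 -c "
from h import *
for n in ['side']:
  c=optics.capture(n); cv2.imwrite('pics/%s5.png'%n,cv2.resize(c['image'][100:300,200:450,::-1],None,fx=3,fy=3))
to((.4645,-.016,.150))
"
```

```text
t 6.63 p [ 0.6446 -0.0829  0.148 ] ang 89.68 F [-0.1 -0.3  4.3] g 0.999
shift cm tool [ 6.59 -0.42 18.05] turn y -0.006 tilt [ 0.0118 -0.001 ]
```

View pics/side5.png

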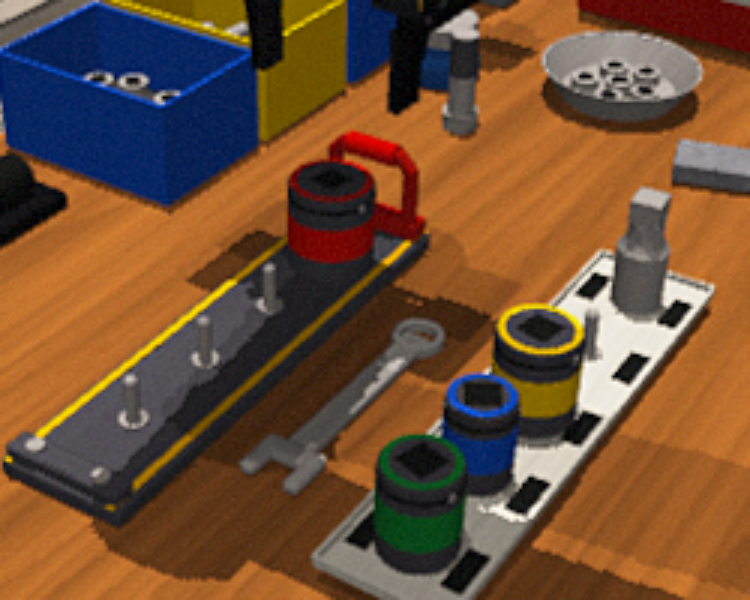

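Red stands on the peg next to the handle. On to yellow.

step_arm(moves=[[[0, 0, 0, 1.33, 0, 3.55, 100], [0, 0, 0, 2.66, 0, 7.1, 100], [0, 0, 0, 3.99, 0, 10.65, 100], [0, 0, 0, 5.32, 0, 14.2, 100], [0, 0, 0, 6.65, 0, 17.7, 100]]])

```text
time_s: 7.05
tcp_pos: [0.4629, -0.0146, 0.1403]
ee_rot: [[0.007, 0.001, -1.0], [1.0, 0.0, 0.007], [0.0, -1.0, -0.001]]
wrist_force: [0.6, 0.5, 0.1]
gripper_width: 1.001
```

```bash
python3 -c "
from h import *
c=optics.capture('wrist'); cv2.imwrite('pics/w6.png',c['image'][:,:,::-1])
to((.4645,-.016,.040))
m=cmask(c['image'],'yellow'); m[:,:250]=0;m[:,400:]=0; m[290:]=0;p=cv2.findNonZero(m);print(cv2.boundingRect(p))
"
```

```text
t 7.1 p [ 0.4548 -0.0145  0.1392] ang 89.53 F [-7.1  1.9 -2.8] g 1.001
shift cm tool [-0.15  9.91 -1.05] turn y -0.008 tilt [-0.0076  0.0006]
(300, 178, 53, 63)
```

View pics/w6.png

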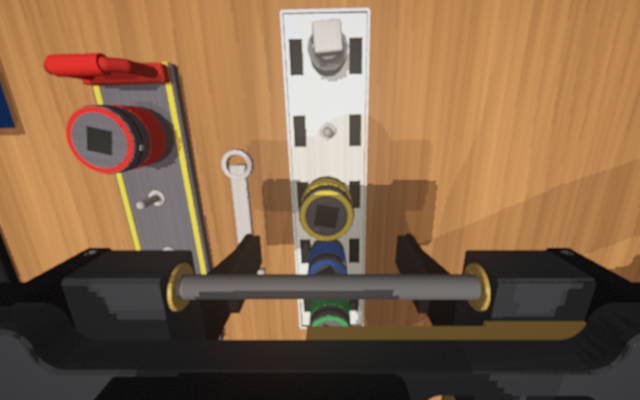

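step_arm(moves=[[[0, 0, 0, 0, 1.5, 0, 100], [0, 0, 0, -0.1, 4.5, 0, 100], [0, 0, 0, -0.1, 7.2, 0, 100], [0, 0, 0, -0.1, 9.1, 0, 100], [0, 0, 0, -0.1, 9.9, 0, 100]]])

```text
time_s: 7.52
tcp_pos: [0.463, -0.0162, 0.0391]
ee_rot: [[0.007, -0.004, -1.0], [1.0, -0.001, 0.007], [-0.001, -1.0, 0.004]]
wrist_force: [0.2, 0.5, -0.3]
gripper_width: 1.0
```

step_arm(moves=[[[0, 0, 0, 0, 0, 0, 80], [0, 0, 0, 0, 0, 0, 50], [0, 0, 0, 0, 0, 0, 25], [0, 0, 0, 0, 0, 0, 25], [0, 0, 0, 0, 0, 0, 25]]])

```text
time_s: 7.93
tcp_pos: [0.4653, -0.0156, 0.0424]
ee_rot: [[0.007, 0.003, -1.0], [1.0, 0.001, 0.007], [0.001, -1.0, -0.003]]
wrist_force: [0.3, -0.8, 0.1]
gripper_width: 0.711
```

step_arm(moves=[[[0, 0, 0, 0, 0, 0, 25], [0, 0, 0, 0, 0, 0, 25], [0, 0, 0, 0, 0, 0, 25], [0, 0, 0, 0, 0, 0, 25], [0, 0, 0, 0, 0, 0, 25]]])

```text
time_s: 8.35
tcp_pos: [0.4649, -0.0158, 0.0418]
ee_rot: [[0.007, 0.001, -1.0], [1.0, 0.0, 0.007], [0.0, -1.0, -0.001]]
wrist_force: [-0.4, 0.3, 5.7]
gripper_width: 0.545
```

step_arm(moves=[[[0, 0, 0, 0, -1.0, 0, 25], [0, 0, 0, 0, -2.5, 0, 25], [0, 0, 0, 0, -4.5, 0, 25], [0, 0, 0, 0, -6.5, -0.5, 25], [0, 0, 0, 0, -8.0, -2.5, 25]]])

```text
time_s: 8.77
tcp_pos: [0.4859, -0.0165, 0.1212]
ee_rot: [[0.008, -0.005, -1.0], [1.0, 0.0, 0.008], [0.0, -1.0, 0.005]]
wrist_force: [-0.2, 1.0, -4.4]
gripper_width: 0.543
```

step_arm(moves=[[[0, 0, 0, 0, 0, -3.5, 25], [0, 0, 0, 0, 0, -7.5, 25], [0, 0, 0, 0, 0, -11.5, 25], [0, 0, 0, 0, 0, -14.2, 25], [0, 0, 0, 0, 0, -15.2, 25]]])

```text
time_s: 9.18
tcp_pos: [0.6446, -0.0171, 0.1189]
ee_rot: [[0.008, -0.0, -1.0], [1.0, -0.0, 0.008], [-0.0, -1.0, 0.0]]
wrist_force: [-0.2, -0.0, -3.4]
gripper_width: 0.543
```

```bash
python3 -c "
from h import *
for n in ['side']:
  c=optics.capture(n); cv2.imwrite('pics/%s7.png'%n,c['image'][:,:,::-1])
c=optics.capture(n)
to((.6415,-.0175,.042))
"
```

```text
t 9.28 p [ 0.6421 -0.0172  0.1184] ang 89.54 F [-0.9  1.  -4.4] g 0.55
shift cm tool [-0.03  7.65  0.03] turn y -0.008 tilt [-0.0033 -0.    ]
```

View pics/side7.png

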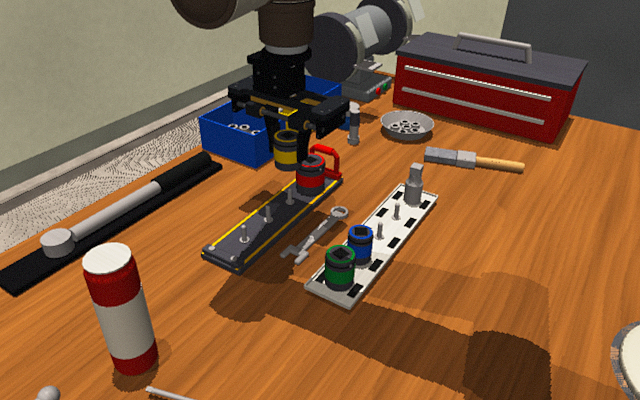

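step_arm(moves=[[[0, 0, 0, 0, 2.0, 0, 25], [0, 0, 0, 0, 4.2, 0, 25], [0, 0, 0, 0, 6.0, 0, 25], [0, 0, 0, 0, 7.1, 0, 25], [0, 0, 0, 0, 7.5, 0, 25]]])

```text
time_s: 9.7
tcp_pos: [0.6386, -0.0174, 0.0433]
ee_rot: [[0.008, -0.007, -1.0], [1.0, -0.001, 0.008], [-0.001, -1.0, 0.006]]
wrist_force: [-0.3, -0.4, -3.2]
gripper_width: 0.549
```

step_arm(moves=[[[0, 0, 0, 0, 0.1, 0, 25], [0, 0, 0, 0, 0.2, 0, 25], [0, 0, 0, 0, 0.3, 0, 25], [0, 0, 0, 0, 0.4, 0, 25], [0, 0, 0, 0, 0.4, 0, 25]]])

```text
time_s: 10.12
tcp_pos: [0.6418, -0.017, 0.043]
ee_rot: [[0.007, 0.001, -1.0], [1.0, 0.0, 0.007], [0.0, -1.0, -0.001]]
wrist_force: [-0.7, -0.1, -3.2]
gripper_width: 0.544
```

step_arm(moves=[[[0, 0, 0, 0, 0.05, 0, 25], [0, 0, 0, 0, 0.1, 0, 25], [0, 0, 0, 0, 0.15, 0, 25], [0, 0, 0, 0, 0.15, 0, 25], [0, 0, 0, 0, 0.15, 0, 25]]])

```text
time_s: 10.53
tcp_pos: [0.6418, -0.017, 0.0418]
ee_rot: [[0.007, 0.001, -1.0], [1.0, -0.0, 0.007], [-0.0, -1.0, -0.001]]
wrist_force: [-3.1, 0.3, 3.9]
gripper_width: 0.541
```

```bash
python3 -c "
from h import *
for n in ['side']:
  c=optics.capture(n); cv2.imwrite('pics/%s8.png'%n,cv2.resize(c['image'][100:300,200:450,::-1],None,fx=3,fy=3))
to((.6415,-.0175,.042))
"
```

```text
t 10.58 p [ 0.6418 -0.0171  0.0418] ang 89.62 F [-2.4  0.7  4.8] g 0.548
shift cm tool [-0.04 -0.02  0.03] turn y -0.007 tilt [ 0.0009 -0.0001]
```

View pics/side8.png

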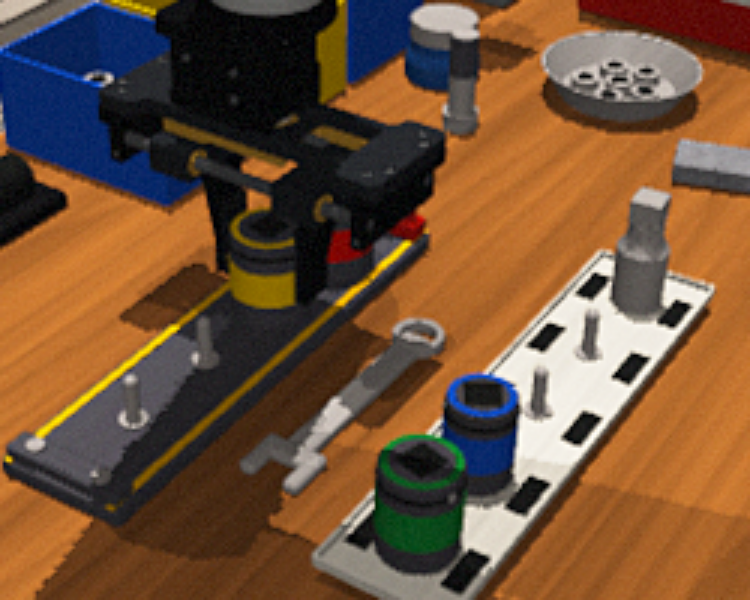

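Yellow is seated with +4 N contact. I release it, rise, and go to green.

step_arm(moves=[[[0, 0, 0, 0, 0, 0, 60], [0, 0, 0, 0, 0, 0, 75], [0, 0, 0, 0, 0, 0, 90], [0, 0, 0, 0, 0, 0, 100], [0, 0, 0, 0, 0, 0, 100]]])

```text
time_s: 11.0
tcp_pos: [0.6416, -0.0171, 0.0404]
ee_rot: [[0.007, 0.0, -1.0], [1.0, -0.0, 0.007], [-0.0, -1.0, -0.0]]
wrist_force: [-0.3, -0.8, 0.8]
gripper_width: 0.814
```

step_arm(moves=[[[0, 0, 0, 0, -0.5, 0, 100], [0, 0, 0, 0, -2.5, 0, 100], [0, 0, 0, 0, -5.5, 0, 100], [0, 0, 0, 0, -8.5, 0, 100], [0, 0, 0, 0.5, -10.0, 1.0, 100]]])

```text
time_s: 11.42
tcp_pos: [0.6347, -0.0125, 0.1451]
ee_rot: [[0.007, 0.008, -1.0], [1.0, -0.0, 0.007], [-0.0, -1.0, -0.008]]
wrist_force: [0.7, 0.9, -0.1]
gripper_width: 0.993
```

step_arm(moves=[[[0, 0, 0, 2.0, 0, 2.8, 100], [0, 0, 0, 4.0, 0, 5.6, 100], [0, 0, 0, 6.0, 0, 8.4, 100], [0, 0, 0, 8.0, 0, 11.2, 100], [0, 0, 0, 10.0, 0, 14.0, 100]]])

```text
time_s: 11.83
tcp_pos: [0.4911, 0.0896, 0.1412]
ee_rot: [[0.007, 0.001, -1.0], [1.0, 0.0, 0.007], [0.0, -1.0, -0.001]]
wrist_force: [0.0, 0.7, 0.0]
gripper_width: 1.002
```

step_arm(moves=[[[0, 0, 0, 1.2, 0, 1.7, 100], [0, 0, 0, 1.9, 0, 2.6, 100], [0, 0, 0, 2.1, 0, 2.9, 100], [0, 0, 0, 2.1, 0, 2.9, 100], [0, 0, 0, 2.1, 0, 2.9, 100]]])

```text
time_s: 12.25
tcp_pos: [0.4643, 0.1102, 0.141]
ee_rot: [[0.007, 0.001, -1.0], [1.0, 0.0, 0.007], [0.0, -1.0, -0.001]]
wrist_force: [0.7, -0.7, 0.0]
gripper_width: 0.998
```

```bash
python3 -c "
from h import *
to((.462,.109,.0415))
c=optics.capture('wrist'); cv2.imwrite('pics/w9.png',c['image'][:,:,::-1])
c=optics.capture('side'); cv2.imwrite('pics/side9.png',c['image'][:,:,::-1])
"
```

```text
t 12.25 p [0.4643 0.1102 0.141 ] ang 89.59 F [ 0.7 -0.7  0. ] g 0.998
shift cm tool [-0.12  9.95  0.24] turn y -0.007 tilt [0.0009 0.0002]
```

View pics/w9.png

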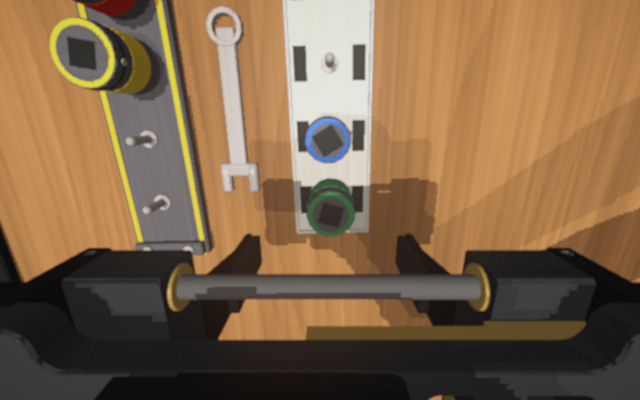

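View pics/side9.png

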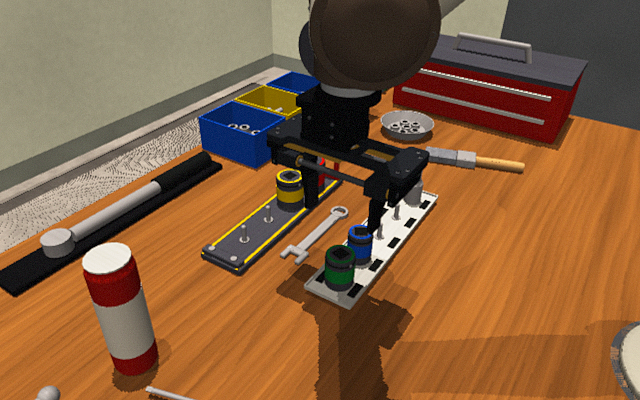

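step_arm(moves=[[[0, 0, 0, 0, 1.5, 0.1, 100], [0, 0, 0, -0.1, 4.5, 0.2, 100], [0, 0, 0, -0.1, 7.2, 0.2, 100], [0, 0, 0, -0.1, 9.1, 0.2, 100], [0, 0, 0, -0.1, 9.9, 0.2, 100]]])

```text
time_s: 12.77
tcp_pos: [0.4605, 0.1077, 0.0389]
ee_rot: [[0.009, -0.005, -1.0], [1.0, -0.003, 0.009], [-0.003, -1.0, 0.005]]
wrist_force: [-0.5, 0.3, -0.0]
gripper_width: 0.998
```

step_arm(moves=[[[0, 0, 0, 0, 0, 0, 70], [0, 0, 0, 0, 0, 0, 40], [0, 0, 0, 0, 0, 0, 20], [0, 0, 0, 0, 0, 0, 20], [0, 0, 0, 0, 0, 0, 20]]])

```text
time_s: 13.18
tcp_pos: [0.4621, 0.1096, 0.0429]
ee_rot: [[0.007, 0.002, -1.0], [1.0, 0.001, 0.007], [0.001, -1.0, -0.002]]
wrist_force: [-0.2, -0.9, -0.1]
gripper_width: 0.711
```

step_arm(moves=[[[0, 0, 0, 0, 0, 0, 20], [0, 0, 0, 0, 0, 0, 20], [0, 0, 0, 0, 0, 0, 20], [0, 0, 0, 0, 0, 0, 20], [0, 0, 0, 0, 0, 0, 20]]])

```text
time_s: 13.6
tcp_pos: [0.4619, 0.1095, 0.0422]
ee_rot: [[0.007, 0.001, -1.0], [1.0, 0.0, 0.007], [0.001, -1.0, -0.001]]
wrist_force: [-0.3, -0.6, 3.8]
gripper_width: 0.491
```

```bash
python3 -c "
from h import *
to((.640,.048,.0415))
"
```

```text
t 13.6 p [0.4619 0.1095 0.0422] ang 89.62 F [-0.3 -0.6  3.8] g 0.491
shift cm tool [ -6.03   0.09 -17.85] turn y -0.007 tilt [0.0012 0.0005]
```

step_arm(moves=[[[0, 0, 0, 0, -1.0, 0, 20], [0, 0, 0, 0, -2.5, 0, 20], [0, 0, 0, 0, -4.5, 0, 20], [0, 0, 0, 0, -6.5, -0.5, 20], [0, 0, 0, 0, -8.0, -2.5, 20]]])

```text
time_s: 14.02
tcp_pos: [0.4833, 0.1082, 0.1222]
ee_rot: [[0.007, -0.004, -1.0], [1.0, -0.001, 0.007], [-0.001, -1.0, 0.004]]
wrist_force: [-0.0, 0.7, -2.3]
gripper_width: 0.488
```

step_arm(moves=[[[0, 0, 0, -1.5, 0, -3.4, 20], [0, 0, 0, -3.0, 0, -7.0, 20], [0, 0, 0, -4.5, 0, -10.6, 20], [0, 0, 0, -5.6, 0, -13.8, 20], [0, 0, 0, -6.0, 0, -15.3, 20]]])

```text
time_s: 14.43
tcp_pos: [0.6415, 0.046, 0.12]
ee_rot: [[0.009, -0.001, -1.0], [1.0, -0.0, 0.009], [-0.001, -1.0, 0.001]]
wrist_force: [-0.1, 0.3, -2.3]
gripper_width: 0.489
```

```bash
python3 -c "
from h import *
for n in ['side']:
  c=optics.capture(n); cv2.imwrite('pics/%s10.png'%n,c['image'][:,:,::-1])
c=optics.capture(n)
to((.640,.048,.042))
"
```

```text
t 14.53 p [0.6403 0.0466 0.1195] ang 89.43 F [ 0.4 -0.5 -2.6] g 0.489
shift cm tool [0.14 7.75 0.01] turn y -0.01 tilt [-0.0022 -0.0004]
```

View pics/side10.png

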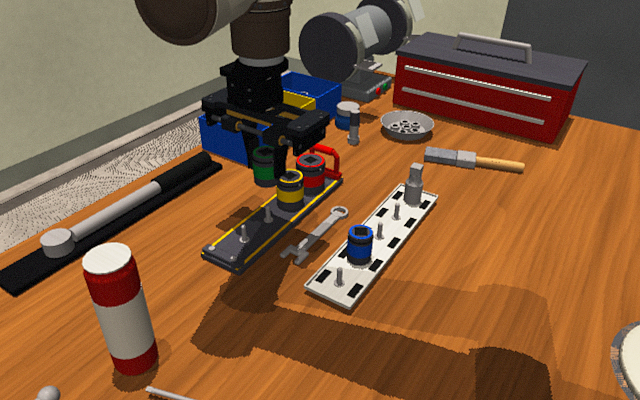

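step_arm(moves=[[[0, 0, 0, 0.1, 2.0, 0, 20], [0, 0, 0, 0.1, 4.2, 0, 20], [0, 0, 0, 0.1, 6.0, 0, 20], [0, 0, 0, 0.1, 7.1, 0, 20], [0, 0, 0, 0.1, 7.5, 0, 20]]])

```text
time_s: 14.95
tcp_pos: [0.6363, 0.0487, 0.0438]
ee_rot: [[0.007, -0.006, -1.0], [1.0, -0.001, 0.007], [-0.001, -1.0, 0.006]]
wrist_force: [-0.4, -0.0, -2.9]
gripper_width: 0.492
```

step_arm(moves=[[[0, 0, 0, 0, 0.1, 0, 20], [0, 0, 0, 0, 0.2, 0, 20], [0, 0, 0, 0, 0.3, 0, 20], [0, 0, 0, 0, 0.4, 0, 20], [0, 0, 0, 0, 0.4, 0, 20]]])

```text
time_s: 15.37
tcp_pos: [0.6393, 0.0491, 0.0435]
ee_rot: [[0.007, 0.001, -1.0], [1.0, 0.0, 0.007], [0.0, -1.0, -0.001]]
wrist_force: [0.1, -0.7, -2.6]
gripper_width: 0.487
```

step_arm(moves=[[[0, 0, 0, 0, 0.05, 0, 20], [0, 0, 0, 0, 0.1, 0, 20], [0, 0, 0, 0, 0.15, 0, 20], [0, 0, 0, 0, 0.15, 0, 20], [0, 0, 0, 0, 0.15, 0, 20]]])

```text
time_s: 15.78
tcp_pos: [0.6392, 0.049, 0.0423]
ee_rot: [[0.007, 0.001, -1.0], [1.0, 0.0, 0.007], [0.0, -1.0, -0.001]]
wrist_force: [-2.3, 0.7, 5.4]
gripper_width: 0.491
```

```bash
python3 -c "
from h import *
for n in ['side']:
  c=optics.capture(n); cv2.imwrite('pics/%s11.png'%n,cv2.resize(c['image'][100:300,200:450,::-1],None,fx=3,fy=3))
to((.640,.048,.042))
"
```

```text
t 15.83 p [0.6392 0.049  0.0423] ang 89.62 F [-2.9  0.3  5.5] g 0.487
shift cm tool [-0.1   0.03 -0.08] turn y -0.007 tilt [ 0.0009 -0.    ]
```

View pics/side11.png

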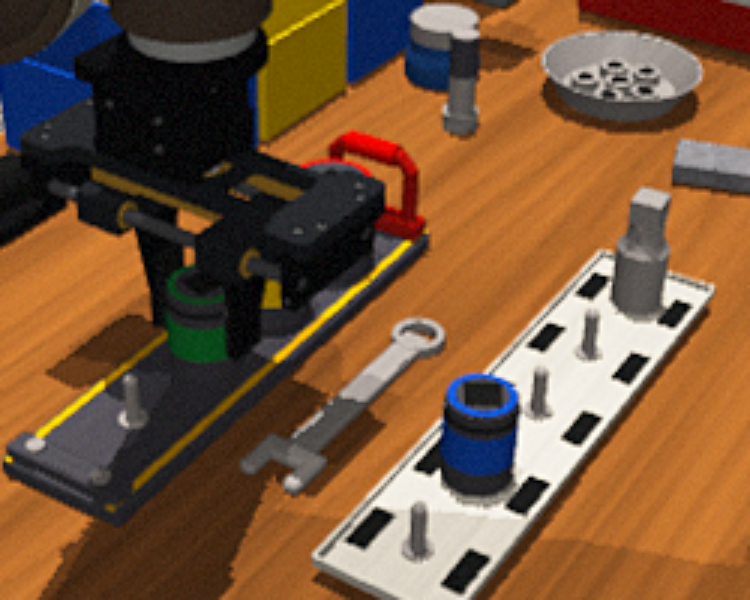

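Green is seated. I release it and go to blue.

step_arm(moves=[[[0, 0, 0, 0, 0, 0, 55], [0, 0, 0, 0, 0, 0, 70], [0, 0, 0, 0, 0, 0, 90], [0, 0, 0, 0, 0, 0, 100], [0, 0, 0, 0, 0, 0, 100]]])

```text
time_s: 16.25
tcp_pos: [0.639, 0.0489, 0.0409]
ee_rot: [[0.007, -0.0, -1.0], [1.0, -0.0, 0.007], [-0.0, -1.0, 0.0]]
wrist_force: [-0.4, 0.3, 0.5]
gripper_width: 0.767
```

step_arm(moves=[[[0, 0, 0, 0, -0.5, 0, 100], [0, 0, 0, 0, -2.5, 0, 100], [0, 0, 0, 0, -5.5, 0, 100], [0, 0, 0, 0, -8.5, 0, 100], [0, 0, 0, 0, -10.0, 1.5, 100]]])

```text
time_s: 16.67
tcp_pos: [0.6278, 0.0494, 0.1455]
ee_rot: [[0.006, 0.008, -1.0], [1.0, 0.001, 0.006], [0.001, -1.0, -0.008]]
wrist_force: [1.6, -0.4, 0.7]
gripper_width: 0.99
```

step_arm(moves=[[[0, 0, 0, 0, 0, 4.0, 100], [0, 0, 0, 0, 0, 8.0, 100], [0, 0, 0, 0, 0, 12.0, 100], [0, 0, 0, -0.1, 0, 15.0, 100], [0, 0, 0, -0.1, 0, 16.0, 100]]])

```text
time_s: 17.08
tcp_pos: [0.4594, 0.0482, 0.1415]
ee_rot: [[0.007, -0.002, -1.0], [1.0, 0.0, 0.007], [0.0, -1.0, 0.002]]
wrist_force: [-0.4, 0.9, 0.3]
gripper_width: 0.998
```

```bash
python3 -c "
from h import *
c=optics.capture('wrist'); cv2.imwrite('pics/w12.png',c['image'][:,:,::-1])
c=optics.capture('side'); cv2.imwrite('pics/side12.png',c['image'][:,:,::-1])
to((.464,.047,.0415))
"
```

```text
t 17.18 p [0.4627 0.0491 0.1422] ang 89.67 F [1.  0.4 0.3] g 1.004
shift cm tool [-0.21 10.07 -0.12] turn y -0.006 tilt [0.0011 0.0005]
```

View pics/w12.png

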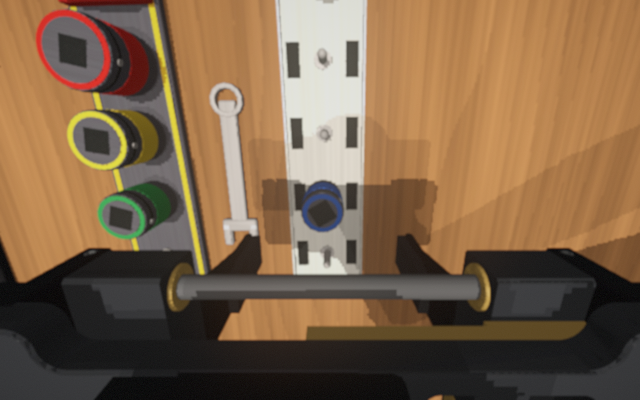

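View pics/side12.png

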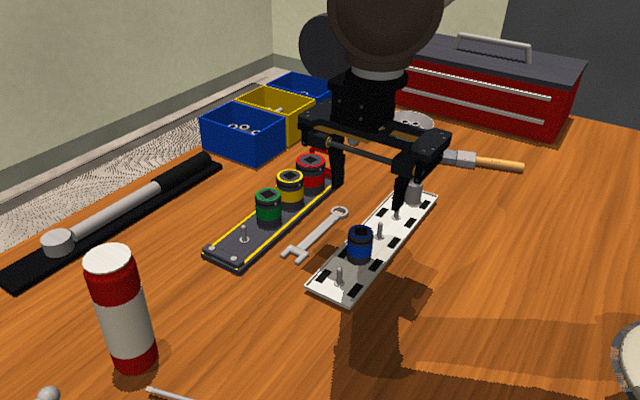

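step_arm(moves=[[[0, 0, 0, -0.1, 1.5, -0.1, 100], [0, 0, 0, -0.2, 4.5, -0.1, 100], [0, 0, 0, -0.2, 7.2, -0.1, 100], [0, 0, 0, -0.2, 9.1, -0.1, 100], [0, 0, 0, -0.2, 10.0, -0.1, 100]]])

```text
time_s: 17.6
tcp_pos: [0.4653, 0.0469, 0.0389]
ee_rot: [[0.007, -0.003, -1.0], [1.0, -0.001, 0.007], [-0.001, -1.0, 0.003]]
wrist_force: [0.5, 0.0, -0.3]
gripper_width: 1.001
```

step_arm(moves=[[[0, 0, 0, 0, 0, 0, 70], [0, 0, 0, 0, 0, 0, 40], [0, 0, 0, 0, 0, 0, 15], [0, 0, 0, 0, 0, 0, 15], [0, 0, 0, 0, 0, 0, 15]]])

```text
time_s: 18.02
tcp_pos: [0.4658, 0.0475, 0.0424]
ee_rot: [[0.007, 0.002, -1.0], [1.0, 0.001, 0.007], [0.001, -1.0, -0.002]]
wrist_force: [0.3, 0.0, -0.2]
gripper_width: 0.707
```

step_arm(moves=[[[0, 0, 0, 0, 0, 0, 15], [0, 0, 0, 0, 0, 0, 15], [0, 0, 0, 0, 0, 0, 15], [0, 0, 0, 0, 0, 0, 15], [0, 0, 0, 0, 0, 0, 15]]])

```text
time_s: 18.43
tcp_pos: [0.4649, 0.0472, 0.0415]
ee_rot: [[0.007, 0.0, -1.0], [1.0, 0.0, 0.007], [0.0, -1.0, -0.0]]
wrist_force: [-0.9, 0.3, 4.0]
gripper_width: 0.434
```

```bash
python3 -c "
from h import *
to((.639,.1125,.0415))
"
```

```text
t 18.43 p [0.4649 0.0472 0.0415] ang 89.59 F [-0.9  0.3  4. ] g 0.434
shift cm tool [  6.66   0.   -17.37] turn y -0.007 tilt [0. 0.]
```

step_arm(moves=[[[0, 0, 0, 0, -1.0, 0, 15], [0, 0, 0, 0, -2.5, 0, 15], [0, 0, 0, 0, -4.5, 0, 15], [0, 0, 0, 0, -6.5, -0.5, 15], [0, 0, 0, 0, -8.0, -2.5, 15]]])

```text
time_s: 18.85
tcp_pos: [0.4869, 0.0463, 0.1217]
ee_rot: [[0.007, -0.004, -1.0], [1.0, -0.0, 0.007], [-0.0, -1.0, 0.004]]
wrist_force: [0.5, -0.4, -2.8]
gripper_width: 0.426
```

step_arm(moves=[[[0, 0, 0, 1.5, 0, -3.4, 15], [0, 0, 0, 3.1, 0, -7.0, 15], [0, 0, 0, 4.7, 0, -10.6, 15], [0, 0, 0, 6.0, 0, -13.6, 15], [0, 0, 0, 6.5, 0, -14.9, 15]]])

```text
time_s: 19.27
tcp_pos: [0.6427, 0.1126, 0.1195]
ee_rot: [[0.006, 0.001, -1.0], [1.0, 0.0, 0.006], [0.0, -1.0, -0.001]]
wrist_force: [0.4, 0.1, -3.7]
gripper_width: 0.431
```

```bash
python3 -c "
from h import *
for n in ['side']:
  c=optics.capture(n); cv2.imwrite('pics/%s13.png'%n,c['image'][:,:,::-1])
c=optics.capture(n)
to((.639,.1125,.042))
"
```

```text
t 19.37 p [0.6408 0.1118 0.1189] ang 89.6 F [-0.8 -0.1 -2.8] g 0.431
shift cm tool [0.07 7.69 0.17] turn y -0.007 tilt [-0.0016 -0.0003]
```

View pics/side13.png

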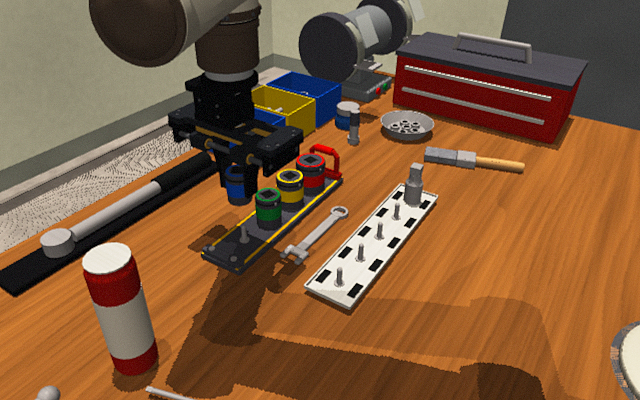

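step_arm(moves=[[[0, 0, 0, 0.1, 2.0, 0.1, 15], [0, 0, 0, 0.1, 4.2, 0.1, 15], [0, 0, 0, 0.1, 6.0, 0.1, 15], [0, 0, 0, 0.1, 7.1, 0.1, 15], [0, 0, 0, 0.1, 7.5, 0.1, 15]]])

```text
time_s: 19.78
tcp_pos: [0.6358, 0.111, 0.0433]
ee_rot: [[0.008, -0.006, -1.0], [1.0, -0.002, 0.008], [-0.002, -1.0, 0.006]]
wrist_force: [-0.5, 0.1, -3.1]
gripper_width: 0.425
```

step_arm(moves=[[[0, 0, 0, 0, 0.1, 0, 15], [0, 0, 0, 0, 0.2, 0, 15], [0, 0, 0, 0, 0.3, 0, 15], [0, 0, 0, 0, 0.4, 0, 15], [0, 0, 0, 0, 0.4, 0, 15]]])

```text
time_s: 20.2
tcp_pos: [0.6387, 0.1121, 0.043]
ee_rot: [[0.007, 0.001, -1.0], [1.0, 0.001, 0.007], [0.001, -1.0, -0.001]]
wrist_force: [-0.1, -0.2, -2.9]
gripper_width: 0.432
```

step_arm(moves=[[[0, 0, 0, 0, 0.05, 0, 15], [0, 0, 0, 0, 0.1, 0, 15], [0, 0, 0, 0, 0.15, 0, 15], [0, 0, 0, 0, 0.15, 0, 15], [0, 0, 0, 0, 0.15, 0, 15]]])

```text
time_s: 20.62
tcp_pos: [0.6386, 0.112, 0.0416]
ee_rot: [[0.007, 0.001, -1.0], [1.0, 0.0, 0.007], [0.0, -1.0, -0.001]]
wrist_force: [-1.5, -0.5, 3.2]
gripper_width: 0.432
```

```bash
python3 -c "
from h import *
for n in ['side']:
  c=optics.capture(n); cv2.imwrite('pics/%s14.png'%n,cv2.resize(c['image'][100:300,200:450,::-1],None,fx=3,fy=3))
to((.639,.1125,.042))
"
```

```text
t 20.67 p [0.6386 0.112  0.0416] ang 89.61 F [-2.2  0.3  3.9] g 0.431
shift cm tool [ 0.05 -0.04 -0.04] turn y -0.007 tilt [0.0008 0.0001]
```

View pics/side14.png

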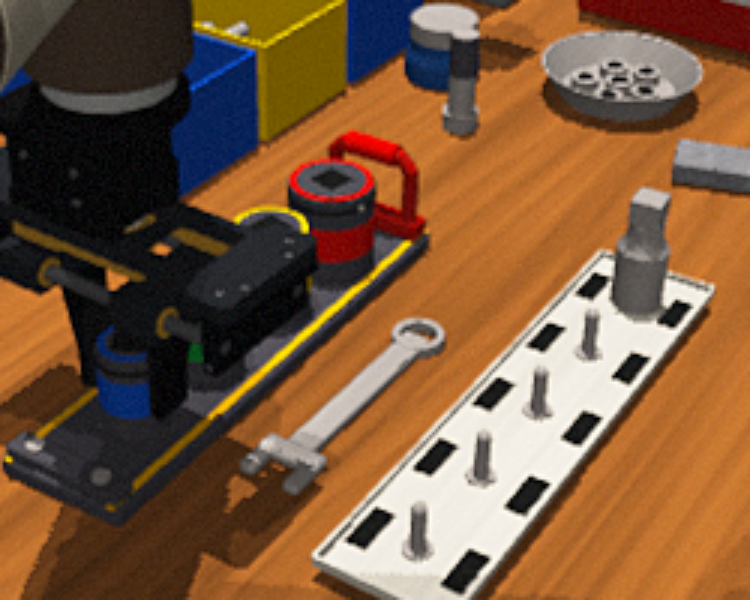

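Blue is seated. I release it, rise, and back off toward the base so the cameras get a clear view.

step_arm(moves=[[[0, 0, 0, 0, 0, 0, 50], [0, 0, 0, 0, 0, 0, 70], [0, 0, 0, 0, 0, 0, 90], [0, 0, 0, 0, 0, 0, 100], [0, 0, 0, 0, 0, 0, 100]]])

```text
time_s: 21.08
tcp_pos: [0.6385, 0.1119, 0.0406]
ee_rot: [[0.007, 0.0, -1.0], [1.0, 0.0, 0.007], [0.0, -1.0, -0.0]]
wrist_force: [1.0, 0.2, 0.1]
gripper_width: 0.723
```

step_arm(moves=[[[0, 0, 0, 0, -0.5, 0, 100], [0, 0, 0, 0, -2.5, 0, 100], [0, 0, 0, 0, -5.5, 0, 100], [0, 0, 0, 0, -9.0, 0, 100], [0, 0, 0, 0, -12.0, 0, 100]]])

```text
time_s: 21.5
tcp_pos: [0.6387, 0.1119, 0.163]
ee_rot: [[0.007, 0.001, -1.0], [1.0, -0.0, 0.007], [-0.0, -1.0, -0.001]]
wrist_force: [1.1, 0.2, -0.5]
gripper_width: 0.992
```

step_arm(moves=[[[0, 0, 0, 0, -1, 3.0, 100], [0, 0, 0, 0, -2, 6.5, 100], [0, 0, 0, 0, -3, 10.0, 100], [0, 0, 0, 0, -3, 13.0, 100], [0, 0, 0, 0, -3, 15.0, 100]]])

```text
time_s: 21.92
tcp_pos: [0.486, 0.1127, 0.1919]
ee_rot: [[0.007, 0.001, -1.0], [1.0, 0.001, 0.007], [0.001, -1.0, -0.001]]
wrist_force: [-0.6, -0.0, -0.2]
gripper_width: 0.999
```

step_arm(moves=[[[0, 0, 0, 0, 0, 0.5, 100], [0, 0, 0, 0, 0, 0.5, 100], [0, 0, 0, 0, 0, 0.5, 100], [0, 0, 0, 0, 0, 0.5, 100], [0, 0, 0, 0, 0, 0.5, 100]]])

```text
time_s: 22.33
tcp_pos: [0.4845, 0.1132, 0.1905]
ee_rot: [[0.008, -0.0, -1.0], [1.0, -0.0, 0.008], [-0.0, -1.0, 0.0]]
wrist_force: [-0.4, -0.5, 0.5]
gripper_width: 1.001
```

```bash
python3 -c "
from h import *
for n in ['side','top']:
  c=optics.capture(n); cv2.imwrite('pics/%s15.png'%n,c['image'][:,:,::-1])
to((.639,.1125,.042))
"
```

```text
t 22.43 p [0.4841 0.113  0.1903] ang 89.56 F [0.6 0.5 0. ] g 1.001
shift cm tool [  0.07  14.82 -15.5 ] turn y -0.008 tilt [-0.0006 -0.0005]
```

View pics/side15.png

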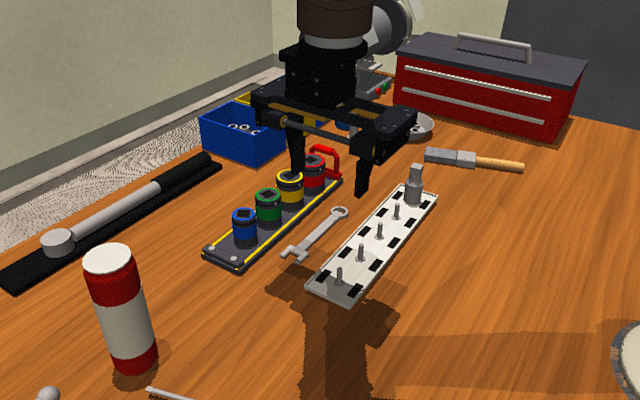

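View pics/top15.png

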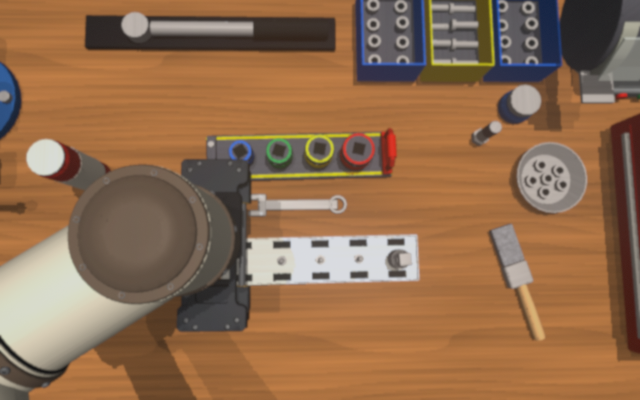

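Both views show blue (241,152), green (279,151), yellow (319,149) and red (358,149) upright on the carry rack, with red beside the handle. The extension stands at (400,259) and the gripper is clear of everything.

```bash
python3 -c "
from station import r
print(r.finish_job())"
```

```text
the job is handed in; nothing more can be done
None
```

All four sockets are on the carry rack in size order from the red handle: red, yellow, green, blue. I handed the job in at about 22.4 s. No verdict is reported on hand-in.

- **Placing:** Each socket was gripped across the row, and the jaw opening matched its diameter each time. Each was lowered onto its peg until the wrist force turned from its hanging weight to about +3 to +5 N, then released.
- **Final check:** The last side and top pictures show all four upright in a row, with none tipped. The bright extension still stands on the drying rack. The gripper was open and clear, with wrist force near zero.
- **Disagreements:** The top and side cameras differed by 2–3 mm on the peg and socket positions. One rough wrist-camera reading was off by about 6 mm for red and 13 mm for yellow along the row, so I did not rely on it. Neither affected a grasp or a fit.
- **Largest forces seen:** The highest reading was about 7 N, from a quick stop in free air.

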